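# Unlock the sprung dust lid and hold it at the setting arm

## Robot

A 6-joint arm with a two-finger parallel gripper is mounted at the origin on the work surface. World frame = base frame: x ahead of the robot, y to its left, z up, the work surface at z = 0. Lengths are in m, angles in rad, forces in N, time in s.
With the tool pointing down it reaches from about 0.375 to 0.9 m from the base axis. Payload 3.1 kg.
Tool frame: the origin (TCP) lies midway between the tips of the shut fingers; the grasp point (between the pads) lies 19 mm behind it; z points along the fingers, y is the line along which they close (so a half turn about z gives the same grasp; the last joint's range is limited). The gripper opens to 85 mm and grips with 20 to 120 N. Pads are 22 mm wide; open, the fingers measure 114 mm over their backs; the gripper's body (76 mm by 85 mm) begins 54 mm behind the grasp point. The pads swing forward as they close: fully open they stand 13 mm farther back than shut.
Start: joints at [-1.403, 0.527, 1.433, -0, 1.181, -0.178], TCP at [0.212, -0.588, 0.231] pointing down, gripper open.
Joint ranges: [-3.08, 3.08], [-0.75, 2.2], [0.22, 2.44], [-1.43, 4.57], [0, 2.65], [-2.85, 2.85]. Speed limits (rad/s): [2.79, 2.79, 3.14, 3.14, 3.14, 3.14].

## Interface

Orientations are given as a unit quaternion [x, y, z, w].
In Python, from station import manip gives the robot as it stands.
- The arm moves only by the tool step_arm, never from a script. Its argument "targets" is text: rows parted by semicolons, each of 4 numbers parted by spaces: the shift along the tool's x, y, z in mm, then the turn about the tool's z in degrees. A call has 1 to 12 rows; each row is the pose to reach, as a shift and turn from the pose commanded when the call began, along the tool's axes at that moment; what a row does not reach only later rows make up. A row lasts 1/10 s, in which the tool goes at most 50 mm and 8.59 degrees, less where a joint would pass 70% of its speed; a pose out of reach is approached as far as the arm can. A call with a gripper value outside its range is refused whole. "gripper" is the closure, from 0 (fully open) to 1 (shut), set as the call begins (left out, the last holds). The fingers move at their own pace and stop on an object; "squeeze" is the grip in N (left out, the last holds). Time passes only in rows, so rows that repeat a pose let the fingers close. It gives the time, the measured TCP pose, the force, the opening and the grip force at its end, in the units of the state.
- manip.sense(): the state, without advancing time (a new reading comes with each control period).
- manip.snapshot(name): name is "side" or "top"; returns the picture (400x640x3 uint8, red, green, blue); there is no depth.
- manip.get_calibration(name): a dict with "fov_y" (degrees; the focal length in pixels is half the picture's height over the tangent of half this angle, whatever the lens; pixels are square), "cx", "cy" (the principal point, pixels), "extrinsics" (4x4, takes a point from camera to world coordinates). Camera axes: x right, y down, z forward; pixel columns grow to the right and rows downward; lengths in m; the calibration is good to about 2 mm. A picture is of the moment at which its call begins. get_calibration takes no time and is no camera call.
- manip.sign_off(): hands the job in; it is judged then, once.
Trained networks look in the newest picture that a camera, given by its name, has taken for a name from the list of things; names that differ only in an ending like _2 or _b are one class to them, and where a whole thing is asked for, a point or a joint stands for the part that bears it (a point fixed in the world has none). Each returns a list of dicts, best first, with "p" (0 to 1); they miss things now and then, are a little off and sometimes report something else, mostly with a low value. They report only what shows in the picture. A call takes as long as a camera call. They do not tell look-alikes from the thing itself.
- manip.recognise(camera, query): "position" ([column, row] in pixels, amid what is visible of it).
- manip.masks_of(camera, query): "pixels" (400x640 bool, what is visible of it) and "position" ([column, row] in pixels, amid what is visible of it).
- manip.mark_of(camera, query): "position" ([column, row] in pixels: a listed point, or the origin of a listed thing).
The state is a dict: "t": time; "q": joint angles; "qd": joint speeds; "tau": joint torques, N m; "tcp_pos": TCP position; "tool_rot": TCP orientation; "force": force on the tool from outside, world axes, zero at the start; "ft_torque": the same for the moment, N m; "finger_gap": opening from 0.0 (shut) to 1.0 (fully open); "gripper_force": force on a finger pad.
Only numpy, scipy, OpenCV 4.12 (cv2) and the standard library are available. Lean on these libraries where they do the work, as an engineer would, in place of code of your own. Each camera call takes 0.05 s, during which the arm holds its last target. There are 200 camera calls.

## Task

Turn the bayonet key at the front of the watchmaker's metal case until it comes free, lift it out and put it in the square wooden tray. Then lift the case's sprung lid by its black fin until the lid is in line with the thin setting arm at its side, and finish while still holding the lid steady there with the gripper: do not let go, as it would snap shut. Leave the setting arm where it is set and the other things on the bench in their places.

Things in the scene. Friction and masses are not known exactly. Their poses are not given: they have to be found in the camera images.
- case: Fixed aluminium case, 150 x 170 x 60 mm (x, y, z), walls 6 mm, a watch movement inside. Origin: centre of its underside. Its x axis points from its front (key side, towards the robot) to the hinge side. A level bracket on the front, 60 mm wide, reaches from case x -75 to -131 mm, between heights 46 and 54 mm.
- slot (a point): Centre of the bracket's through slot at the bracket's top: case x -105, y 0, height 54 mm; 38 mm long along case x, 14 mm wide along case y. Axes as the case's. 6 mm above the bracket lie the lid's two fork prongs, 6 mm thick, with a 14 mm gap between them over the slot, open to the front.
- key: Loose steel bayonet key, 72 mm tall, 60 to 130 g. Origin: centre of its underside; z up its shaft. Cross bar at the foot 30 mm along key y, 6 mm along key x, 6 mm high; shaft 8 mm thick; collar 26 mm across at heights 29 to 34 mm; upright wing on top. It starts upright in the slot, collar on the lid, bar crosswise 3 mm beneath the bracket: so neither it nor the lid can be lifted.
- key_wing (a point): Centre of the key's wing, 55 mm above its origin, 26 mm above the lid at the start; axes as the key's. Wing 34 mm along x, 12 mm thick along y (grip across this), key heights 34 to 72 mm. Key yaw relative to the case starts at 0.25 to 0.5 rad; turned freely anticlockwise (from above) to pi/2, good to 0.2 rad, the bar lies along the slot and the key lifts straight out.
- tray: Fixed square wooden tray, 140 x 140 mm outside, 25 mm high, walls and floor 4 mm. Origin: centre of its underside. It stands to the left or right of the case. The key may lie in it any way.
- lid (a joint): Opening angle of the lid in rad: 0 shut, grows as its front edge rises, to 1.2 at most. Lid 160 mm deep, 170 mm wide, 6 mm thick, 0.3 kg, its fork reaching 50 mm further forward. A spring pulls it shut with 0.16 N m + 0.4 N m per rad: with its weight it needs about 4 to 6 N at the fin, and snaps shut if let go.
- lid_hinge (a point): On the lid's hinge line, midway along it: at case x 80 mm, y 0, height 60 mm (the underside of the lid). Turns with the lid; its y axis is the hinge line, its x axis points away from the lid's front edge, in the lid's plane. The lid opens by positive rotation about y.
- lid_grip (a point): Grip point in the upright black fin on the lid, 28 mm above the lid's top face; when shut 112 mm in front of the hinge line and 34 mm above it. Moves with the lid, axes as lid_hinge. Fin 32 mm along x, 12 mm thick along y (grip across this), 40 mm tall. It can turn between the pads, so the gripper may stay upright while the lid swings.
- setting (a joint): Angle of the setting arm in rad, measured as the lid's: the lid is in line with it when both values are equal. 0.35 to 0.65 at the start; friction holds it there. Thin dark steel bar, 112 mm long, 6 x 10 mm, pivoted on the hinge line beyond the lid's left (+y) edge, with a brass nut at the pivot.
- setting_tip (a point): Free end of the setting arm, 108 mm from the hinge line, at case y 106 mm. Its x axis runs along the arm to the pivot.
- basket: Bystander: loose round steel bowl, 90 mm across, 25 mm high, on the other side of the case from the tray. Origin: underside centre. Leave it.
- loupe: Bystander: black eyepiece, 40 mm across, 32 mm high, to the far left. Origin: underside centre. Leave it.
- driver: Bystander: red-handled screwdriver, 130 mm long, lying to the far right. Origin: under its middle. Leave it.
Not all that is in view belongs to the job. Several things have the shape of the tray; the one meant has the colours described above. Several things have the shape of the key; the one meant has the colours described above.

How it is judged:
By the outcome, as a careful person would: the job done as asked, in the order asked, and still so for the second after the job is handed in, while the arm keeps its last pose, push and grip.
It also fails if it takes over 54 s, if anything falls off the work surface, if the arm or the gripper's body presses on something with over 40 N, if the wrist force passes 120 N, or if a joint passes its speed limit or range.

## Working session

There is one attempt and no reset: what is moved stays moved. The work goes in short steps, Python scripts to look and compute and a tool call to move; the robot and the scene stay as the last step left them, time stands still between calls to the robot, and variables do not carry over. Pictures are saved under pics/ and viewed, at most 10 in all, crops included, and the job is handed in when it is done.

Besides the shell and the picture viewer there is one more tool, called after "Request:" by a JSON object that holds its "op" and its "data", one argument or row to a line. step_arm: Moves the arm, as the interface text tells. Its arguments: {"type":"object","properties":{"targets":{"type":"string"},"gripper":{"type":"number"},"squeeze":{"type":"number"}},"required":["targets"]}

```bash
mkdir -p pics; cat > h.py <<'E'
import numpy as np, cv2
from station import manip
def cal(n):
    c=manip.get_calibration(n); f=200/np.tan(np.radians(c["fov_y"])/2); return f,c["cx"],c["cy"],np.array(c["extrinsics"])
def ray(n,p):
    f,cx,cy,E=cal(n); d=E[:3,:3]@np.array([(p[0]-cx)/f,(p[1]-cy)/f,1]); return E[:3,3],d/np.linalg.norm(d)
def proj(n,P):
    f,cx,cy,E=cal(n); q=E[:3,:3].T@(np.array(P)-E[:3,3]); return np.array([cx+f*q[0]/q[2],cy+f*q[1]/q[2]])
def tri(a,pa,b,pb):
    o,d=ray(a,pa); O,D=ray(b,pb)
    t=np.linalg.lstsq(np.c_[d,-D],O-o,rcond=None)[0]; A=o+t[0]*d; B=O+t[1]*D
    return (A+B)/2, np.linalg.norm(A-B)
def onz(n,p,z):
    o,d=ray(n,p); return o+d*(z-o[2])/d[2]
def save(n,name):
    im=manip.snapshot(n); cv2.imwrite(f"pics/{name}.png",im[:,:,::-1]); return im
E
python3 - <<'E'
from h import *
np.set_printoptions(precision=4,suppress=True)
a=save("side","side0"); b=save("top","top0")
cv2.imwrite("pics/both0.png",cv2.resize(np.vstack([a,b])[:,:,::-1],None,fx=.75,fy=.75))
for c in("side","top"):
    print(c,cal(c))
    for q in["case","slot","key","key_wing","tray","lid_hinge","lid_grip","setting_tip","basket"]:
        print(q,[(np.round(r["position"],1).tolist(),round(r["p"],2)) for r in manip.mark_of(c,q)][:5])
s=manip.sense();print(s["t"],s["tool_rot"],s["tcp_pos"])
E
```

```text
side (np.float64(476.605071846915), 321.16028470422737, 197.07931472528495, array([[-0.7775, -0.4028,  0.4829, -0.0579],
       [-0.6289,  0.5   , -0.5954,  0.7571],
       [-0.0016, -0.7666, -0.6421,  0.8089],
       [ 0.    ,  0.    ,  0.    ,  1.    ]]))
case [([313.6, 196.2], 0.78)]
slot [([341.6, 204.1], 0.6)]
key [([381.3, 232.8], 0.75), ([342.9, 208.6], 0.55), ([409.1, 158.6], 0.17)]
key_wing [([337.3, 192.9], 0.64)]
tray [([339.2, 335.7], 0.91), ([259.2, 280.3], 0.69), ([278.7, 178.8], 0.64), ([181.2, 342.4], 0.62), ([411.0, 158.6], 0.42)]
lid_hinge [([292.3, 168.7], 0.57)]
lid_grip [([320.5, 179.6], 0.58)]
setting_tip [([276.4, 178.5], 0.71)]
basket [([408.8, 157.7], 0.7), ([319.8, 178.2], 0.4)]
top (np.float64(460.1235477180574), 315.9676540713149, 202.59392402720212, array([[-0.0027, -0.9984,  0.0567,  0.4095],
       [-1.    ,  0.0024, -0.0046,  0.1058],
       [ 0.0044, -0.0567, -0.9984,  1.1818],
       [ 0.    ,  0.    ,  0.    ,  1.    ]]))
case [([343.1, 171.0], 0.7)]
slot [([337.8, 208.4], 0.93)]
key [([339.5, 208.7], 0.61), ([345.2, 250.0], 0.4)]
key_wing [([339.4, 208.1], 0.56), ([347.3, 251.2], 0.56)]
tray [([232.5, 202.4], 0.79), ([150.7, 200.7], 0.67), ([233.8, 290.5], 0.59), ([339.0, 210.7], 0.46), ([268.7, 120.8], 0.35)]
lid_hinge [([344.6, 134.6], 0.74)]
lid_grip [([340.0, 177.2], 0.75), ([339.1, 211.6], 0.36)]
setting_tip [([299.5, 156.0], 0.63)]
basket [([475.6, 206.8], 0.82)]
1.0 [ 0.985   0.1725 -0.      0.    ] [ 0.2125 -0.5878  0.2313]
```

View pics/both0.png

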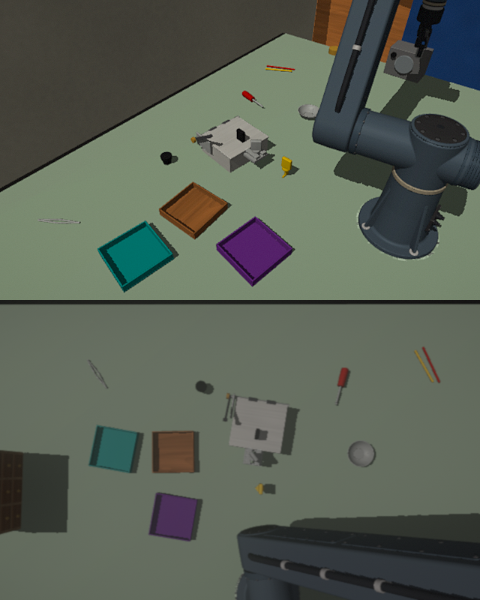

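The stacked picture shows the case at about side (313,190) and top (343,175).
- **Trays:** wooden at side (259,280)/top (232,202), teal at (181,342)/(150,200), purple at (339,335)/(233,290). The wooden one fits the description.
- **Keys:** steel in the slot at side (342,200)/top (339,208), brass-yellow loose at side (381,220)/top (347,250). The steel one fits.

I'll confirm both in an enlarged crop.

```bash
python3 - <<'E'
from h import *
np.set_printoptions(precision=4,suppress=True)
a=cv2.imread("pics/side0.png")[130:260,230:410]; b=cv2.imread("pics/top0.png")[110:260,290:400]
a=cv2.resize(a,None,fx=2.6,fy=2.6,interpolation=cv2.INTER_CUBIC); b=cv2.resize(b,(int(110*3),450),interpolation=cv2.INTER_CUBIC)
h=max(a.shape[0],b.shape[0]); pad=lambda i:cv2.copyMakeBorder(i,0,h-i.shape[0],0,0,cv2.BORDER_CONSTANT)
cv2.imwrite("pics/crop0.png",np.hstack([pad(a),pad(b)]))
for n,p,q in[("case",(313.6,196.2),(343.1,171)),("slot",(341.6,204.1),(337.8,208.4)),("wing",(337.3,192.9),(339.4,208.1)),("hinge",(292.3,168.7),(344.6,134.6)),("grip",(320.5,179.6),(340,177.2)),("tip",(276.4,178.5),(299.5,156)),("tray",(259.2,280.3),(232.5,202.4)),("brass",(381.3,232.8),(345.2,250))]:
    print(n,*tri("side",p,"top",q))
E
```

```text
case [0.5562 0.0311 0.0159] 1.5534564741349406e-05
slot [0.4576 0.0459 0.0522] 0.003997888409571468
wing [0.4621 0.0476 0.0859] 0.009006218799063066
hinge [0.6362 0.0275 0.0659] 0.008429411727959212
grip [0.5292 0.0413 0.09  ] 0.0070479294190242325
tip [0.5773 0.1389 0.1286] 0.000736632633539722
tray [0.4769 0.3141 0.0023] 0.0014883939962193266
brass [0.3528 0.0246 0.003 ] 0.0054747813980934095
```

View pics/crop0.png

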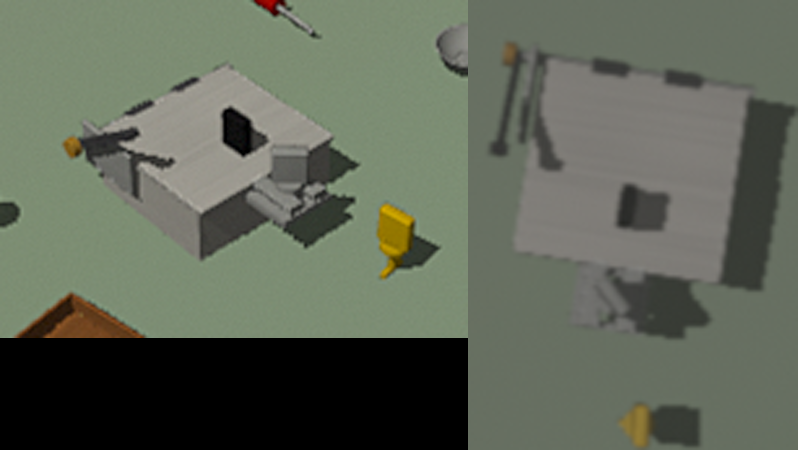

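The crop confirms it: the steel key stands in the slot (crop (290,165)) and the yellow one stands apart in front, so I'll avoid that. The wooden tray is the left one. Next I fit the case pose, key yaw and setting angle.

```bash
cat >> h.py <<'E'
def T(x,y,yaw):
    c,s=np.cos(yaw),np.sin(yaw); M=np.eye(4); M[:2,:2]=[[c,-s],[s,c]]; M[:2,3]=x,y; return M
def ap(M,P): return M[:3,:3]@np.array(P,float)+M[:3,3]
def tipP(a,r=.108,y=.106): return [.08-r*np.cos(a),y,.06+r*np.sin(a)]
E
python3 - <<'E'
from h import *
from scipy.optimize import least_squares
np.set_printoptions(precision=4,suppress=True)
L=.066
obs=[("top",(315.7,126.7),(.08,.085,L),1),("top",(384,140),(.08,-.085,L),1),("top",(374,204),(-.08,-.085,L),1),("top",(305.7,192.7),(-.08,.085,L),1),
("side",(317.7,155.4),(.08,-.085,L),1),("side",(357.7,181.9),(-.08,-.085,L),1),("side",(308,211.5),(-.08,.085,L),1),
("side",(320.5,179.6),(-.032,0,.094),.5),("top",(340,177.2),(-.032,0,.094),.5),("side",(341.6,204.1),(-.105,0,.054),.5),("top",(337.8,208.4),(-.105,0,.054),.5)]
tip=[("side",(276.4,178.5)),("top",(299.5,156))]
def res(v):
    M=T(*v[:3]); r=[w*(proj(c,ap(M,P))-p) for c,p,P,w in obs]+[proj(c,ap(M,tipP(v[3])))-p for c,p in tip]
    return np.concatenate(r)
s=least_squares(res,[.556,.035,-.13,.5],loss="soft_l1"); print(s.x); print(res(s.x).reshape(-1,2))
v=s.x;M=T(*v[:3]); np.save("fit.npy",v)
out=[]
for c,(x0,x1,y0,y1),k in(("side",(250,375,135,235),3.2),("top",(295,395,115,225),3.6)):
    im=cv2.imread(f"pics/{c}0.png")
    im=cv2.resize(im[y0:y1,x0:x1],None,fx=k,fy=k,interpolation=cv2.INTER_CUBIC)
    def ln(A,B,col):
        a,b=[tuple(int(t) for t in ((proj(c,ap(M,P))+.5-(x0,y0))*k)) for P in(A,B)]; cv2.line(im,a,b,col,1)
    C=[(.08,.085,L),(.08,-.085,L),(-.08,-.085,L),(-.08,.085,L)]
    for i in range(4): ln(C[i],C[i-1],(0,255,0))
    ln(tipP(v[3],0),tipP(v[3],.112),(0,0,255))
    for a,col in((.25,(255,0,0)),(.5,(0,255,255))):
        d=np.array([np.cos(a),np.sin(a),0])*.017
        ln(np.array([-.105,0,.066+.043])-d,np.array([-.105,0,.066+.043])+d,col)
    out.append(im)
h=max(i.shape[0] for i in out)
cv2.imwrite("pics/fit0.png",np.hstack([cv2.copyMakeBorder(i,0,h-i.shape[0],0,0,cv2.BORDER_CONSTANT) for i in out]))
E
```

```text
[ 0.5613  0.0313 -0.1702  0.6949]
[[-0.2746  1.8886]
 [-0.146   0.1052]
 [-0.578   0.418 ]
 [-1.2526  0.0584]
 [-1.2312 -1.4194]
 [ 0.1632 -0.7347]
 [-1.7296 -0.8202]
 [-0.2389 -1.1725]
 [ 1.4364  0.3693]
 [-0.8496  0.0154]
 [-0.4072  0.265 ]
 [ 1.198  -0.5634]
 [ 1.0229  0.2319]]
```

View pics/fit0.png

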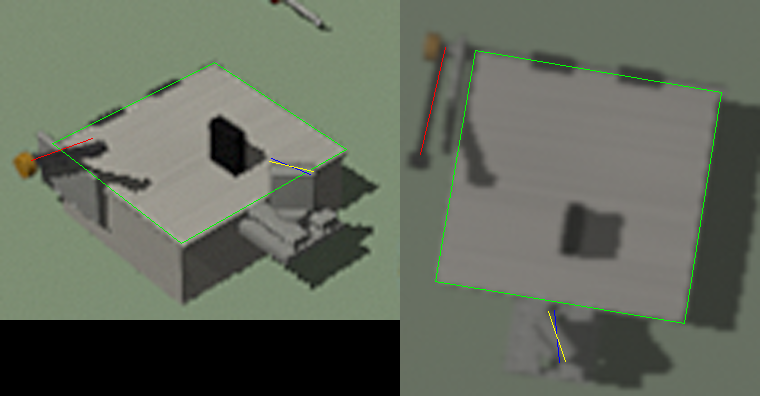

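The overlay matches the lid. The setting arm's end lies a little below the red line (side crop (105,148)), and the key yaw needs refining, so I fit silhouettes from the network masks.

```bash
cat >> h.py <<'E'
def box(x0,x1,y0,y1,z0,z1): return np.array([[x,y,z] for x in(x0,x1) for y in(y0,y1) for z in(z0,z1)],float)
def rz(a): c,s=np.cos(a),np.sin(a); return np.array([[c,-s,0],[s,c,0],[0,0,1]])
def sil(c,bodies,S=8):
    "coverage of the union of convex bodies (world points) in a camera"
    im=np.zeros((400,640),np.float32); f,cx,cy,E=cal(c)
    hulls=[]
    for B in bodies:
        q=(B-E[:3,3])@E[:3,:3]; uv=np.c_[cx+f*q[:,0]/q[:,2],cy+f*q[:,1]/q[:,2]]; hulls.append(cv2.convexHull(uv.astype(np.float32))[:,0])
    u=np.vstack(hulls); x0,y0=np.floor(u.min(0)).astype(int)-1; x1,y1=np.ceil(u.max(0)).astype(int)+2
    b=np.zeros(((y1-y0)*S,(x1-x0)*S),np.uint8)
    for h in hulls: cv2.fillConvexPoly(b,np.round((h+.5-(x0,y0))*S).astype(np.int32),1)
    im[y0:y1,x0:x1]=b.reshape(y1-y0,S,x1-x0,S).mean((1,3)); return im
def iou(m,s): return np.minimum(m,s).sum()/np.maximum(m,s).sum()
def ry(a): c,s=np.cos(a),np.sin(a); return np.array([[c,0,s],[0,1,0],[-s,0,c]])
def lidpts(M,a,P):
    "P in lid_hinge axes -> world"
    Q=(ry(a)@P.T).T+[.08,0,.06]; return Q@M[:3,:3].T+M[:3,3]
def armbox(M,a): return lidpts(M,a,box(-.112,0,.101,.111,-.003,.003))
E
python3 - <<'E'
from h import *
from scipy.optimize import minimize
np.set_printoptions(precision=4,suppress=True)
v=np.load("fit.npy"); ms={}
for c in("side","top"):
    manip.snapshot(c)
    for q in("key","setting_tip"):
        r=manip.masks_of(c,q); print(c,q,[(np.round(t["position"],1).tolist(),round(t["p"],2),int(t["pixels"].sum())) for t in r][:4])
        ref=proj(c,ap(T(*v[:3]),(-.105,0,.09) if q=="key" else tipP(.6,.06)))
        r=[t for t in r if np.linalg.norm(np.array(t["position"])-ref)<14]
        if r: ms[c,q]=r[0]["pixels"].astype(np.float32)
np.savez("m.npz",**{a+"|"+b:m for (a,b),m in ms.items()})
t=np.linspace(0,2*np.pi,24)
def key(x,y,yaw,z=.037):
    W=box(-.017,.017,-.006,.006,.034,.072)@rz(yaw).T; C=np.array([[.013*np.cos(a),.013*np.sin(a),h] for a in t for h in(.029,.034)])
    return [B+[x,y,z] for B in(W,C)]
M=T(*v[:3]); s=ap(M,(-.105,0,0))
f=lambda p:-sum(iou(ms[c,"key"],sil(c,key(*p))) for c in("side","top") if (c,"key") in ms)
b=min((minimize(f,[s[0],s[1],v[2]+a],method="Nelder-Mead",options=dict(initial_simplex=[[s[0]+dx,s[1]+dy,v[2]+a+da] for dx,dy,da in((0,0,0),(.004,0,0),(0,.004,0),(0,0,.15))])) for a in(.25,.35,.5)),key=lambda r:r.fun)
print("slot fit",s,"key",b.x,b.fun,"rel",b.x[2]-v[2])
g=lambda p:-sum(iou(ms[c,"setting_tip"],sil(c,[armbox(T(v[0]+p[1],v[1]+p[2],v[2]),p[0])])) for c in("side","top") if (c,"setting_tip") in ms)
for a in(.4,.55,.65):
    r=minimize(g,[a,0,0],method="Nelder-Mead",options=dict(initial_simplex=[[a,0,0],[a+.1,0,0],[a,.004,0],[a,0,.004]])); print(r.x,r.fun)
E
```

```text
side key [([383.8, 223.0], 0.71, 244), ([342.2, 195.4], 0.64, 210)]
side setting_tip [([263.6, 184.4], 0.43, 149), ([342.5, 194.1], 0.18, 230)]
top key [([344.2, 251.9], 0.66, 120)]
top setting_tip [([340.0, 167.1], 0.67, 4643), ([302.8, 144.3], 0.47, 110)]
slot fit [0.4578 0.0491 0.    ] key [ 0.4555  0.0479 -0.1423] -0.8226401209831238 rel 0.02793438052684677
[0.5829 0.0043 0.0034] -1.0497639179229736
[0.5992 0.0019 0.004 ] -1.0538523197174072
[ 0.6057 -0.0002  0.003 ] -1.041553020477295
```

```bash
cat >> h.py <<'E'
from scipy.spatial.transform import Rotation as Ro
def go(p,yaw=None,s=None):
    s=s or manip.sense(); R=Ro.from_quat(s["tool_rot"]).as_matrix(); y0=np.arctan2(R[1,0],R[0,0]); d=R.T@(np.array(p)-s["tcp_pos"])*1000
    t=0 if yaw is None else np.degrees((y0-yaw+np.pi)%(2*np.pi)-np.pi)
    print("t %.2f"%s["t"],"tcp",np.round(s["tcp_pos"],4),"yaw %.3f"%y0,"-> shift",np.round(d,1),"turn %.1f"%t)
E
python3 - <<'E'
from h import *
m=np.load("m.npz"); v=np.load("fit.npy"); t=np.linspace(0,2*np.pi,24)
def key(x,y,yaw,z=.037):
    W=box(-.017,.017,-.006,.006,.034,.072)@rz(yaw).T; C=np.array([[.013*np.cos(a),.013*np.sin(a),h] for a in t for h in(.029,.034)])
    return [B+[x,y,z] for B in(W,C)]
for rel in(0,.1,.2,.3,.4,.5,.6): print(rel,max((round(iou(m["side|key"],sil("side",key(x,y,v[2]+rel))),3),x,y) for x in np.arange(.446,.468,.002) for y in np.arange(.038,.058,.002)))
go([.457,.048,.18],.2)
E
```

```text
0 (np.float32(0.817), np.float64(0.456), np.float64(0.04800000000000001))
0.1 (np.float32(0.815), np.float64(0.456), np.float64(0.04800000000000001))
0.2 (np.float32(0.806), np.float64(0.456), np.float64(0.04800000000000001))
0.3 (np.float32(0.796), np.float64(0.456), np.float64(0.04800000000000001))
0.4 (np.float32(0.79), np.float64(0.456), np.float64(0.04800000000000001))
0.5 (np.float32(0.79), np.float64(0.456), np.float64(0.04800000000000001))
0.6 (np.float32(0.792), np.float64(0.456), np.float64(0.04800000000000001))
t 1.30 tcp [ 0.2124 -0.5878  0.2313] yaw 0.347 -> shift [ 446.1 -514.8   51.3] turn 8.4
```

Request:
{"op": "step_arm", "data": {
  "targets": "446 -515 50 8; 446 -515 50 8; 446 -515 50 8; 446 -515 50 8; 446 -515 50 8; 446 -515 50 8; 446 -515 50 8; 446 -515 50 8; 446 -515 50 8; 446 -515 50 8; 446 -515 50 8; 446 -515 50 8",
  "gripper": 0
}}

```text
t: 2.5
tcp_pos: [0.4279, -0.0274, 0.1876]
tool_rot: [0.995, 0.103, 0.001, 0.0]
force: [0.8, -0.1, 0.6]
finger_gap: 0.996
gripper_force: 0.0
```

```bash
python3 - <<'E'
from h import *
print(manip.sense()["q"]); go([.457,.048,.18],.2)
E
```

```text
[-3.25709713e-01  3.38473192e-01  1.95439194e+00 -1.07838396e-04
  8.47367590e-01  1.03815101e+00]
t 2.50 tcp [ 0.4279 -0.0274  0.1876] yaw 0.207 -> shift [ 43.9 -67.8   7.6] turn 0.4
```

Request:
{"op": "step_arm", "data": {
  "targets": "25 -38 6 0; 25 -38 6 0; 25 -38 6 0; 25 -38 6 0"
}}

```text
t: 2.9
tcp_pos: [0.4436, 0.0123, 0.1815]
tool_rot: [0.995, 0.103, -0.0, 0.0]
force: [-0.0, 0.4, -0.7]
finger_gap: 0.997
gripper_force: 0.0
```

```bash
python3 - <<'E'
from h import *
a=manip.snapshot("side");b=manip.snapshot("top")
pr=[cv2.resize(i[y0:y1,x0:x1],None,fx=k,fy=k,interpolation=cv2.INTER_CUBIC) for i,x0,x1,y0,y1,k in((a,250,380,90,240,3),(b,290,400,130,280,3))]
cv2.imwrite("pics/app.png",np.hstack(pr)[:,:,::-1])
go([.457,.048,.077],.2)
E
```

```text
t 3.00 tcp [0.4436 0.0117 0.1816] yaw 0.205 -> shift [ 20.5 -32.9 104.6] turn 0.3
```

View pics/app.png

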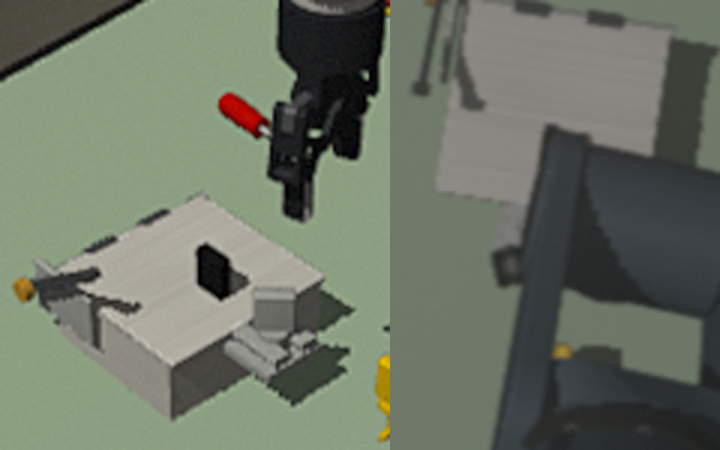

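The gripper hovers upright right of the key (side crop (300,200)). The key is still at (272,310) with a clear path down, so I move across and then descend.

Request:
{"op": "step_arm", "data": {
  "targets": "20 -33 0 0; 20 -33 30 0; 20 -33 65 0; 20 -33 90 0; 20 -33 103 0; 20 -33 103 0; 20 -33 103 0"
}}

```text
t: 3.7
tcp_pos: [0.4568, 0.0484, 0.0786]
tool_rot: [0.995, 0.102, -0.0, 0.0]
force: [0.5, -0.6, 0.5]
finger_gap: 1.001
gripper_force: 0.0
```

```bash
python3 - <<'E'
from h import *
a=manip.snapshot("side")
cv2.imwrite("pics/app2.png",cv2.resize(a[120:240,270:400],None,fx=4,fy=4,interpolation=cv2.INTER_CUBIC)[:,:,::-1])
go([.457,.048,.077],.2); print(manip.sense()["force"])
E
```

```text
t 3.75 tcp [0.4572 0.0486 0.0791] yaw 0.205 -> shift [-0.3  0.5  2.1] turn 0.3
[-0.41837444  0.10492468  0.66977202]
```

View pics/app2.png

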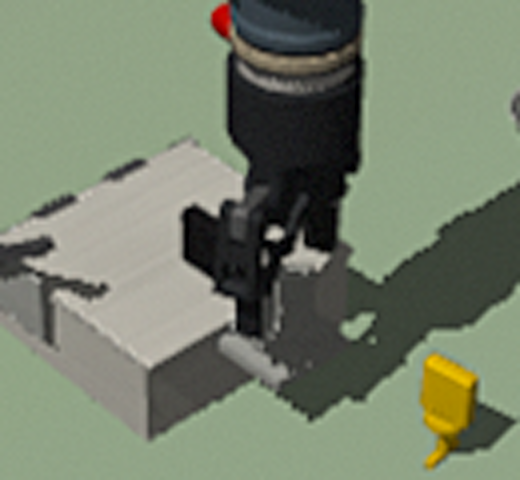

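The fingers straddle the wing (left finger at (250,300), wing at (305,290)), so I close.

Request:
{"op": "step_arm", "data": {
  "targets": "0 0 0 0; 0 0 0 0; 0 0 0 0; 0 0 0 0; 0 0 0 0; 0 0 0 0",
  "gripper": 1,
  "squeeze": 40
}}

```text
t: 4.35
tcp_pos: [0.4566, 0.0496, 0.0785]
tool_rot: [0.995, 0.104, 0.0, 0.0]
force: [0.3, -0.2, 1.6]
finger_gap: 0.132
gripper_force: 42.7
```

Gripped (gap about 11–12 mm). Now turn anticlockwise about 69°.

Request:
{"op": "step_arm", "data": {
  "targets": "0 0 0 -8; 0 0 0 -16; 0 0 0 -24; 0 0 0 -32; 0 0 0 -40; 0 0 0 -48; 0 0 0 -56; 0 0 0 -64; 0 0 0 -69; 0 0 0 -69; 0 0 0 -69"
}}

```text
t: 5.45
tcp_pos: [0.4568, 0.0496, 0.0785]
tool_rot: [0.762, 0.648, 0.0, 0.0]
force: [0.5, -0.1, 1.6]
finger_gap: 0.133
gripper_force: 42.8
```

```bash
python3 - <<'E'
from h import *
s=manip.sense(); print(s["force"],s["ft_torque"],s["q"]); go([.457,.048,.077],1.4)
E
```

```text
[ 0.50757331 -0.13452476  1.64826037] [ 0.00443168 -0.05314372  0.0068264 ] [-1.35949099e-01  5.84222629e-01  1.97181786e+00  3.99739740e-05
  5.85092153e-01  2.51677876e-02]
t 5.45 tcp [0.4568 0.0496 0.0785] yaw 1.410 -> shift [-1.5  0.5  1.5] turn 0.6
```

Request:
{"op": "step_arm", "data": {
  "targets": "0 0 -6 0; 0 0 -12 0; 0 0 -18 0; 0 0 -24 0; 0 0 -24 0"
}}

```text
t: 5.95
tcp_pos: [0.4571, 0.0495, 0.1034]
tool_rot: [0.761, 0.649, 0.001, 0.001]
force: [-0.0, -0.5, -1.3]
finger_gap: 0.134
gripper_force: 42.6
```

It came out freely. Lift on, carry it to the wooden tray and turn it diagonal there so it has room to fall inside.

Request:
{"op": "step_arm", "data": {
  "targets": "0 0 -40 0; 0 0 -75 0; 40 -3 -80 0; 85 -7 -80 0; 130 -11 -80 8; 175 -15 -80 16; 220 -19 -80 24; 250 -21 -80 32; 264 -23 -80 36; 264 -23 -80 36; 264 -23 -80 36"
}}

```text
t: 7.05
tcp_pos: [0.4751, 0.3134, 0.182]
tool_rot: [0.924, 0.383, -0.001, 0.0]
force: [-0.5, 0.7, -0.6]
finger_gap: 0.134
gripper_force: 42.6
```

```bash
python3 - <<'E'
from h import *
a=manip.snapshot("side");b=manip.snapshot("top")
for c,z in(("top",.004),("side",.004)):
  for r in manip.mark_of(c,"tray")[:4]: print(c,r["position"],round(r["p"],2),onz(c,r["position"],0))
pr=[cv2.resize(i[y0:y1,x0:x1],None,fx=k,fy=k,interpolation=cv2.INTER_CUBIC) for i,x0,x1,y0,y1,k in((a,190,370,150,340,2.4),(b,180,320,120,310,2.4))]
cv2.imwrite("pics/tray.png",np.hstack(pr)[:,:,::-1])
go([.477,.314,.055],.785); s=manip.sense(); print(s["finger_gap"],s["force"])
E
```

```text
top [234.1, 287.4] 0.81 [0.26100392 0.30925938 0.        ]
side [181.3, 343.2] 0.76 [0.48434164 0.51933295 0.        ]
side [337.8, 334.8] 0.64 [0.2600128  0.31408601 0.        ]
side [259.4, 282.8] 0.62 [ 4.72501556e-01  3.17147565e-01 -1.11022302e-16]
t 7.25 tcp [0.4757 0.3126 0.1824] yaw 0.782 -> shift [ 2.000e+00 -1.000e-01  1.274e+02] turn -0.2
0.13863473494190068 [-0.43765649 -1.04115783 -0.3128536 ]
```

View pics/tray.png

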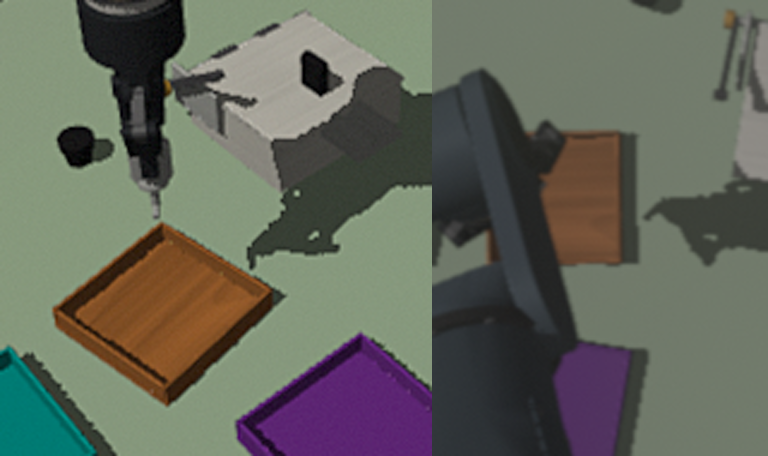

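The steel key hangs in the gripper (crop (152,185)) above the wooden tray (165,310). I lower it, with the key's foot ending just above the tray floor.

Request:
{"op": "step_arm", "data": {
  "targets": "0 0 40 0; 0 0 80 0; 0 0 110 0; 0 0 125 0; 0 0 132 0; 0 0 132 0; 0 0 132 0"
}}

```text
t: 7.95
tcp_pos: [0.4766, 0.3138, 0.0512]
tool_rot: [0.924, 0.381, 0.001, 0.0]
force: [-0.7, -0.7, -0.4]
finger_gap: 0.132
gripper_force: 42.6
```

Request:
{"op": "step_arm", "data": {
  "targets": "0 0 0 0; 0 0 0 0; 0 0 0 0; 0 0 0 0; 0 0 0 0; 0 0 -20 0; 0 0 -60 0; 0 0 -100 0; 0 0 -140 0; 0 0 -140 0",
  "gripper": 0
}}

```text
t: 8.95
tcp_pos: [0.4793, 0.3155, 0.1962]
tool_rot: [0.924, 0.382, 0.006, -0.0]
force: [-0.2, 0.3, -0.9]
finger_gap: 0.996
gripper_force: 0.0
```

```bash
python3 - <<'E'
from h import *
a=manip.snapshot("side")
cv2.imwrite("pics/tray2.png",cv2.resize(a[150:340,190:370],None,fx=2.4,fy=2.4,interpolation=cv2.INTER_CUBIC)[:,:,::-1])
for r in manip.recognise("side","key")[:4]: print(r["position"],round(r["p"],2),onz("side",r["position"],.015))
v=np.load("fit.npy"); M=T(*v[:3]); g=ap(M,(-.032,0,.094)); print("fin fit",g,"tri .529 .041 .09")
go([g[0],g[1],.18],-.17); print(manip.sense()["q"])
E
```

```text
[259.4, 267.0] 0.73 [0.49426061 0.29331264 0.015     ]
[383.0, 223.3] 0.66 [0.35958395 0.00360924 0.015     ]
fin fit [0.52978663 0.03675824 0.094     ] tri .529 .041 .09
t 9.05 tcp [0.4761 0.314  0.1915] yaw 0.783 -> shift [-157.6  234.4   11.3] turn 54.6
[ 3.87260582e-01  5.03074259e-01  1.61471985e+00 -9.43064184e-06
  1.02140892e+00  1.17480219e+00]
```

View pics/tray2.png

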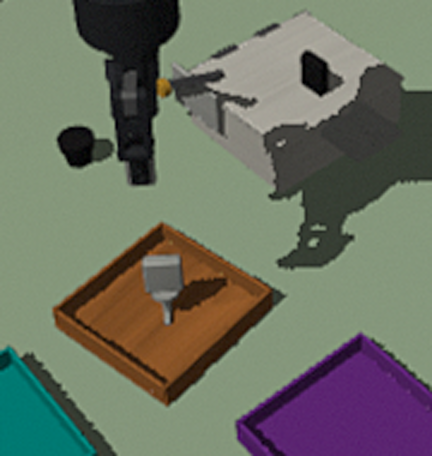

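The key stands upright in the wooden tray (crop (163,285)). Before moving on, I refit the case pose and setting angle from masks of the unobstructed side view.

```bash
python3 - <<'E'
from h import *
from scipy.optimize import minimize
np.set_printoptions(precision=4,suppress=True)
v=np.load("fit.npy"); cams=("side","top"); tips={c:[] for c in cams}; m={}
for c in cams: manip.snapshot(c)
ob=[]
for c in cams:
    ref={"case":(0,0,.03),"lid":(0,0,.066),"setting":tipP(.6,.06)}
    for q in ref:
        r=[t for t in manip.masks_of(c,q) if np.linalg.norm(t["position"]-proj(c,ap(T(*v[:3]),ref[q])))<16]
        print(c,q,[(np.round(t["position"],1),round(t["p"],2),int(t["pixels"].sum())) for t in r])
        if r: m[c,q]=r[0]["pixels"].astype(np.float32)
def bodies(p):
    M=T(*p[:3]); return [lidpts(M,0,B) for B in(box(-.16,0,-.085,.085,0,.006),box(-.128,-.096,-.006,.006,.006,.046))]+[(box(-.075,.075,-.085,.085,0,.06))@M[:3,:3].T+M[:3,3]]
def ign(c,p):
    M=T(*v[:3]); return 1-(sil(c,[box(-.14,-.083,-.04,.04,.03,.07)@M[:3,:3].T+M[:3,3], box(-.03,.1,.09,.13,.03,.14)@M[:3,:3].T+M[:3,3]])>0)
I={c:ign(c,v) for c in cams}
u={c:np.maximum(m[c,"case"],m[c,"lid"]) for c in cams if (c,"case") in m and (c,"lid") in m}
f=lambda p:-sum(iou(u[c]*I[c],sil(c,bodies(p),4)*I[c]) for c in u)
r=minimize(f,v[:3],method="Nelder-Mead",options=dict(initial_simplex=[v[:3],v[:3]+[.005,0,0],v[:3]+[0,.005,0],v[:3]+[0,0,.06]])); print("case",list(u),r.x,r.fun,"old",v,f(v))
for nm,P in(("old",v),("new",r.x)):
    for cc in[["side"],["top"],["side","top"]]:
        cc=[c for c in cc if (c,"setting") in m]
        if cc:
            A=np.arange(.3,.72,.01); S=[sum(iou(m[c,"setting"],sil(c,[armbox(T(*P[:3]),a)])) for c in cc) for a in A]; print(nm,cc,A[np.argmax(S)],max(S))
np.savez("m2.npz",**{a+"|"+b:x for (a,b),x in m.items()}); np.save("fit2.npy",r.x)
g=ap(T(*r.x),(-.032,0,.094)); print(g); go([g[0],g[1],.19],r.x[2])
E
```

```text
side case [(array([311.2, 191.4]), 0.81, 4589)]
side lid [(array([313.2, 184.7]), 0.86, 2935)]
side setting [(array([269.7, 183.2]), 0.4, 151)]
top case [(array([341., 165.]), 0.66, 5496)]
top lid [(array([343.2, 169. ]), 0.56, 4779)]
top setting [(array([301.4, 131.3]), 0.49, 47)]
case ['side', 'top'] [ 0.5621  0.0321 -0.1636] -1.928133292206749 old [ 0.5613  0.0313 -0.1702  0.6949] -1.9230525360781487
old ['side'] 0.5800000000000003 0.60198957
old ['top'] 0.6300000000000003 0.13494381
old ['side', 'top'] 0.5800000000000003 0.7287204
new ['side'] 0.5800000000000003 0.60798603
new ['top'] 0.6200000000000003 0.16571276
new ['side', 'top'] 0.5800000000000003 0.766009
[0.5306 0.0373 0.094 ]
t 9.45 tcp [0.4753 0.3137 0.1893] yaw 0.783 -> shift [-155.8  234.9   -0.6] turn 54.2
```

Request:
{"op": "step_arm", "data": {
  "targets": "-20 30 -10 8; -48 72 -10 16; -75 113 -10 24; -102 154 -10 32; -129 194 -10 40; -147 222 -10 48; -156 235 -10 54; -156 235 0 54; -156 235 0 54; -156 235 0 54"
}}

```text
t: 10.45
tcp_pos: [0.53, 0.0385, 0.1895]
tool_rot: [0.997, -0.078, -0.001, -0.0]
force: [-0.3, 0.8, -0.6]
finger_gap: 1.0
gripper_force: 0.0
```

```bash
python3 - <<'E'
from h import *
r=np.load("fit2.npy"); g=ap(T(*r),(-.032,0,.094)); go([g[0],g[1],.077],r[2])
E
```

```text
t 10.45 tcp [0.53   0.0385 0.1895] yaw -0.157 -> shift [  1.    1.1 112.5] turn 0.4
```

Request:
{"op": "step_arm", "data": {
  "targets": "1 1 40 0; 1 1 75 0; 1 1 100 0; 1 1 111 0; 1 1 111 0; 1 1 111 0"
}}

```text
t: 11.05
tcp_pos: [0.5324, 0.0366, 0.0801]
tool_rot: [0.997, -0.079, 0.001, 0.0]
force: [0.0, 0.3, 0.7]
finger_gap: 0.997
gripper_force: 0.0
```

Request:
{"op": "step_arm", "data": {
  "targets": "0 0 0 0; 0 0 0 0; 0 0 0 0; 0 0 0 0; 0 0 0 0; 0 0 0 0",
  "gripper": 1,
  "squeeze": 40
}}

```text
t: 11.65
tcp_pos: [0.5319, 0.0364, 0.0797]
tool_rot: [0.997, -0.08, 0.0, -0.0]
force: [0.3, 1.2, 3.2]
finger_gap: 0.136
gripper_force: 42.4
```

```bash
python3 - <<'E'
from h import *
np.set_printoptions(precision=4,suppress=True)
r=np.load("fit2.npy"); s=manip.sense(); go(s["tcp_pos"],r[2],s)
# relative move of grip point in the case x,z plane, mm
for a in(.1,.2,.3,.4,.5,.55,.58,.6,.65): print(a,np.round(1000*np.array([-.112*np.cos(a)+.034*np.sin(a)+.112, .112*np.sin(a)+.034*np.cos(a)-.034]),1))
E
```

```text
t 11.65 tcp [0.5319 0.0364 0.0797] yaw -0.160 -> shift [0. 0. 0.] turn 0.2
0.1 [ 4. 11.]
0.2 [ 9.  21.6]
0.3 [15.1 31.6]
0.4 [22.1 40.9]
0.5 [30.  49.5]
0.55 [34.3 53.5]
0.58 [36.9 55.8]
0.6 [38.8 57.3]
0.65 [43.4 60.8]
```

Fin gripped (gap 11.5 mm). Lift along the arc to about 0.5 rad.

Request:
{"op": "step_arm", "data": {
  "targets": "2 0 -5.5 0; 4.4 0 -10.8 0; 7 0 -16.1 0; 9.9 0 -21.2 0; 13 0 -26.2 0; 16.3 0 -31 0; 20 0 -35.6 0; 23.8 0 -40 0; 27.8 0 -44.2 0; 32 0 -48.3 0; 32 0 -48.3 0; 32 0 -48.3 0"
}}

```text
t: 12.85
tcp_pos: [0.5623, 0.0314, 0.1279]
tool_rot: [0.997, -0.08, -0.001, -0.0]
force: [-1.5, 4.7, -7.0]
finger_gap: 0.13
gripper_force: 39.3
```

```bash
python3 - <<'E'
from h import *
np.set_printoptions(precision=4,suppress=True)
r=np.load("fit2.npy"); M=T(*r); a=save("side","lift1"); tips=[]
s=manip.sense(); print(s["force"],s["finger_gap"],s["tcp_pos"]); m={}
for q in("lid","setting","setting_tip","lid_grip"):
    t=manip.masks_of("side",q) if q in("lid","setting") else manip.mark_of("side",q)
    print(q,[(np.round(x["position"],1),round(x["p"],2)) for x in t][:3])
    if q in("lid","setting") and t: m[q]=t[0]["pixels"].astype(np.float32)
np.savez("m3.npz",**m)
x0,x1,y0,y1,k=235,375,120,225,5
im=cv2.resize(a[y0:y1,x0:x1,::-1],None,fx=k,fy=k,interpolation=cv2.INTER_CUBIC)
def ln(A,B,col):
    p,q=[tuple(int(t) for t in ((proj("side",P)+.5-(x0,y0))*k)) for P in(A,B)]; cv2.line(im,p,q,col,1)
for ang,col in((.5,(0,255,0)),):
    C=lidpts(M,ang,np.array([[0,.085,.006],[-.16,.085,.006],[-.16,-.085,.006],[0,-.085,.006]]))
    for i in range(3): ln(C[i],C[i+1],col)
for ang,col in((.5,(255,0,0)),(.58,(0,0,255)),(.66,(0,255,255))):
    C=lidpts(M,ang,np.array([[0,.106,0],[-.112,.106,0]])); ln(C[0],C[1],col)
cv2.imwrite("pics/lift1o.png",im)
E
```

```text
[-2.0942  5.2419 -6.312 ] 0.13239480109583587 [0.5623 0.0314 0.1279]
lid [(array([312.4, 170. ]), 0.87)]
setting [(array([271.4, 182.2]), 0.68), (array([314.7, 189.1]), 0.6), (array([257.4, 267.5]), 0.36)]
setting_tip [(array([278.9, 181.8]), 0.47), (array([339.9, 133.7]), 0.19)]
lid_grip [(array([312.6, 158.1]), 0.68)]
```

View pics/lift1o.png

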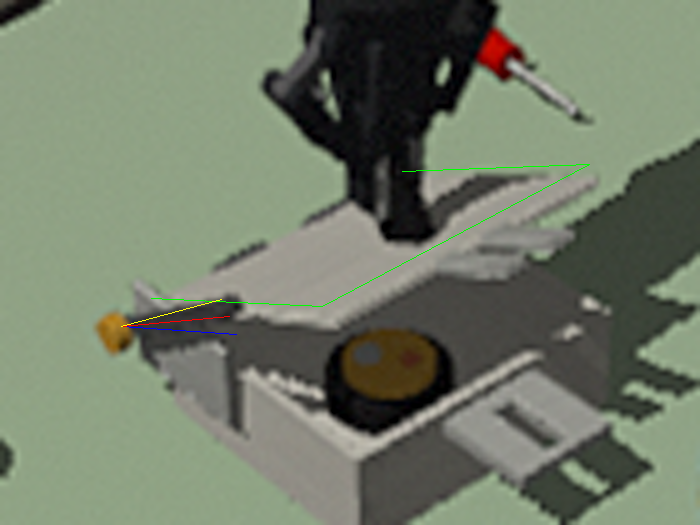

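The lid is up and held, case interior visible. Its front left corner is at crop (330,322), lower than the 0.5 overlay, so the lid is below 0.5. The arm's tip is near (240,300). I'll enlarge the arm in both views to measure it properly.

```bash
python3 - <<'E'
from h import *
b=save("top","top1")
A=cv2.imread("pics/lift1.png")[170:198,250:292]; B=cv2.imread("pics/top0.png")[118:166,292:322]; C=cv2.imread("pics/top1.png")[118:166,292:322]
f=lambda i,k:cv2.resize(np.clip(i.astype(float)*1.3,0,255).astype(np.uint8),None,fx=k,fy=k,interpolation=cv2.INTER_NEAREST)
A=f(A,12);B=f(B,9);C=f(C,9)   # A 504x336, B 270x432
bot=np.zeros((600,774,3),np.uint8); bot[:336,:504]=A; bot[:432,504:774]=B
D=f(cv2.imread("pics/side0.png")[170:192,250:292],12); bot[336:600,:504]=D
cv2.imwrite("pics/arm.png",bot)
E
```

View pics/arm.png

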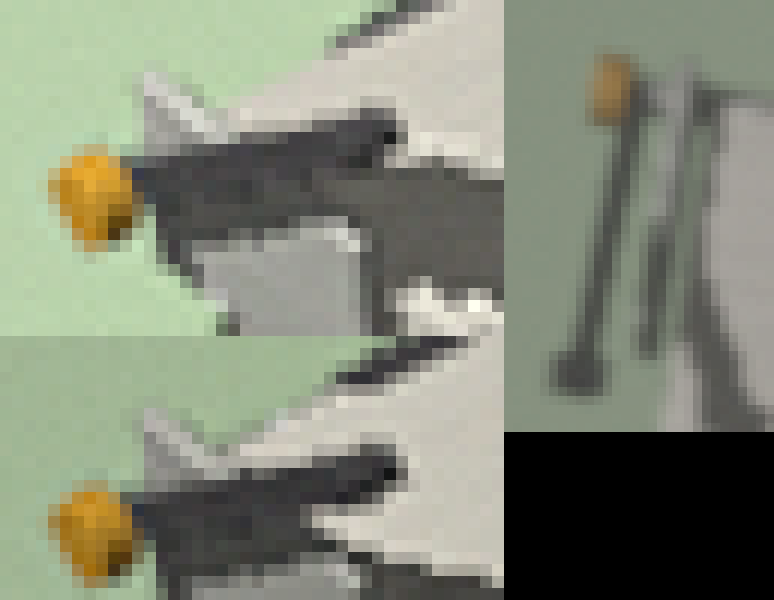

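In the enlarged view the arm runs from the nut (side px (257,186)) to a blob tip at side px (281.6,180.7). In the top view it runs from (305.7,128) to the tip at (299.7,158.8). I fit the setting angle from these, and the lid angle from its corners the same way.

```bash
python3 - <<'E'
from h import *
from scipy.optimize import least_squares, minimize
np.set_printoptions(precision=4,suppress=True)
r=np.load("fit2.npy"); M=T(*r); inv=np.linalg.inv(M)
P,e=tri("side",(281.6,180.7),"top",(299.7,158.8)); c=ap(inv,P); print("tip case",c,e, "angle/r from nominal hinge",np.arctan2(c[2]-.06,.08-c[0]),np.hypot(c[2]-.06,.08-c[0]))
for p in((299.5,156),(299.7,158.8)):
  for q in((276.4,178.5),(278.9,181.8),(281.6,180.7)):
    f=lambda a:np.r_[proj("side",ap(M,tipP(a[0])))-q,proj("top",ap(M,tipP(a[0])))-p]
    s=least_squares(f,[.5]); print(p,q,s.x,s.fun)
# side image slope of the bar vs angle
for a in np.arange(.3,.71,.05):
    u,w=[proj("side",ap(M,tipP(a,t))) for t in(.02,.1)]; d=w-u
    u2,w2=[proj("top",ap(M,tipP(a,t))) for t in(0,.108)]
    print(round(a,2),"slope",round(d[1]/d[0],3),"side tip",proj("side",ap(M,tipP(a))),"top tip",w2,"pivot",proj("side",ap(M,tipP(a,0))),u2)
# lid angle: mask fit
m=np.load("m3.npz")["lid"]; s=manip.sense(); g=s["tcp_pos"]+[0,0,.019]
ig=1-(sil("side",[lidpts(M,.45,box(-.22,-.158,-.05,.05,-.02,.03))])>0); im=cv2.imread("pics/lift1.png")
def L(a): return [lidpts(M,a,box(-.16,0,-.085,.085,0,.006))]
A=np.arange(.3,.6,.01)
# leave out the region above the lid where gripper hides it
S=[iou(m*ig,sil("side",L(a))*ig) for a in A]; print("lid iou",A[np.argmax(S)],max(S))
c=ap(inv,g); print("grip in case",c,"radius",np.hypot(.08-c[0],c[2]-.06),"angle",np.arctan2(c[2]-.06,.08-c[0])-np.arctan2(.0387,.1106))
for a in(.4,.45,.5): print(a,"corner TL front top/bottom",proj("side",lidpts(M,a,np.array([[-.16,.085,.006]]))[0]),proj("side",lidpts(M,a,np.array([[-.16,.085,0]]))[0]))
E
```

```text
tip case [-0.0108  0.1038  0.1253] 0.006518886975094008 angle/r from nominal hinge 0.6235252354106005 0.11183157070901632
(299.5, 156) (276.4, 178.5) [0.6964] [ 0.8797 -0.4738  0.6619  0.1248]
(299.5, 156) (278.9, 181.8) [0.639] [-0.4895 -1.3758  0.456   2.0783]
(299.5, 156) (281.6, 180.7) [0.6373] [-3.157  -0.2046  0.4502  2.1343]
(299.7, 158.8) (276.4, 178.5) [0.6678] [ 1.4521  0.7196  0.3562 -1.6863]
(299.7, 158.8) (278.9, 181.8) [0.6103] [ 0.0503 -0.17    0.162   0.2107]
(299.7, 158.8) (281.6, 180.7) [0.6092] [-2.6284  0.9783  0.1584  0.2474]
0.3 slope 0.394 side tip [283.5122 194.5023] top tip [299.2467 166.9497] pivot [258.873  184.7987] [306.4544 127.6157]
0.35 slope 0.319 side tip [282.9449 192.4798] top tip [299.296  165.9474] pivot [258.873  184.7987] [306.4544 127.6157]
0.4 slope 0.24 side tip [282.3106 190.4289] top tip [299.3644 164.836 ] pivot [258.873  184.7987] [306.4544 127.6157]
0.45 slope 0.156 side tip [281.6111 188.3554] top tip [299.452  163.6171] pivot [258.873  184.7987] [306.4544 127.6157]
0.5 slope 0.067 side tip [280.848  186.2658] top tip [299.5588 162.292
[... 180 characters left out ...]
0.135 side tip [279.1398 182.0636] top tip [299.8297 159.338 ] pivot [258.873  184.7987] [306.4544 127.6157]
0.65 slope -0.25 side tip [278.1995 179.9641] top tip [299.9935 157.7138] pivot [258.873  184.7987] [306.4544 127.6157]
0.7 slope -0.378 side tip [277.2055 177.8743] top tip [300.1758 155.9966] pivot [258.873  184.7987] [306.4544 127.6157]
lid iou 0.46000000000000013 0.7865947336453607
grip in case [ 0.0002 -0.0006  0.1469] radius 0.11792139225855441 angle 0.4914299054374933
0.4 corner TL front top/bottom [301.2913 187.1993] [302.0145 189.561 ]
0.45 corner TL front top/bottom [300.1971 184.0132] [300.9993 186.4003]
0.5 corner TL front top/bottom [299.0011 180.8055] [299.8801 183.2103]
```

The setting comes out at about 0.625 and the lid at about 0.465. Raise it by about 0.155 rad more.

Request:
{"op": "step_arm", "data": {
  "targets": "3 0 -2.6 0; 6 0 -5.1 0; 8.6 0 -7.3 0; 11.3 0 -9.4 0; 14 0 -11.4 0; 14 0 -11.4 0; 14 0 -11.4 0; 14 0 -11.4 0"
}}

```text
t: 13.95
tcp_pos: [0.5753, 0.0293, 0.1386]
tool_rot: [0.997, -0.08, -0.002, -0.0]
force: [-1.5, 4.6, -9.3]
finger_gap: 0.135
gripper_force: 39.1
```

```bash
python3 - <<'E'
from h import *
np.set_printoptions(precision=4,suppress=True)
r=np.load("fit2.npy"); M=T(*r); a=save("side","lift2"); b=save("top","top2")
s=manip.sense(); print(s["t"],s["force"],s["finger_gap"],s["tcp_pos"])
m=manip.masks_of("side","lid")[0]["pixels"].astype(np.float32); np.savez("m4.npz",lid=m)
ig=1-(sil("side",[lidpts(M,.6,box(-.22,-.158,-.05,.05,-.02,.03))])>0)
A=np.arange(.45,.75,.01); S=[iou(m*ig,sil("side",[lidpts(M,x,box(-.16,0,-.085,.085,0,.006))])*ig) for x in A]; print("lid iou",A[np.argmax(S)],max(S))
c=ap(np.linalg.inv(M),s["tcp_pos"]+[0,0,.019]); print("kin",np.arctan2(c[2]-.06,.08-c[0])-np.arctan2(.0387,.1106))
for x in(.55,.6,.65): print(x,[proj("side",lidpts(M,x,np.array([p]))[0]) for p in([-.16,.085,.006],[-.16,.085,0],[-.16,-.085,.006])])
x0,x1,y0,y1,k=248,356,130,200,7
cv2.imwrite("pics/lift2c.png",cv2.resize(np.clip(a[y0:y1,x0:x1,::-1]*1.3,0,255).astype(np.uint8),None,fx=k,fy=k,interpolation=cv2.INTER_NEAREST))
E
```

```text
14.05 [-1.2753  5.2842 -8.3197] 0.1319648909205598 [0.5753 0.0293 0.1386]
lid iou 0.5900000000000001 0.778715985231779
kin 0.6355830260255656
0.55 [array([297.7066, 177.5873]), array([298.66  , 180.0015]), array([351.2847, 149.355 ])]
0.6 [array([296.3176, 174.3694]), array([297.3425, 176.7849]), array([350.0707, 146.3379])]
0.65 [array([294.8385, 171.1629]), array([295.9316, 173.5713]), array([348.7581, 143.3399])]
```

View pics/lift2c.png

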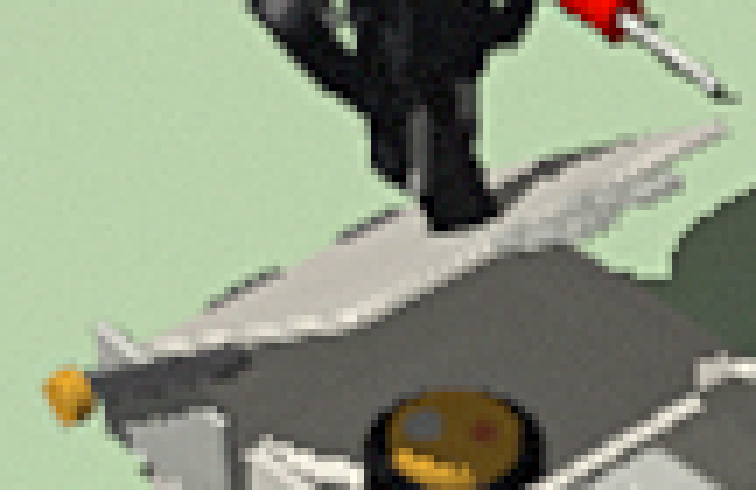

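The lid is now near the arm's inclination (lid left edge about (150,348)→(350,318), arm (95,378)→(250,347)), held firmly. No more views left, so I refine numerically: sub-pixel edge slopes for the arm and for the lid's left edge and corners.

```bash
python3 - <<'E'
from h import *
np.set_printoptions(precision=3,suppress=True,linewidth=160)
r=np.load("fit2.npy"); M=T(*r)
G=[cv2.imread(f"pics/{n}.png").astype(float).mean(2) for n in("side0","lift1","lift2")]
A=[cv2.GaussianBlur(g,(0,0),.6) for g in G]
# arm upper edge: strongest bright->dark step per column
def edge(g,col,r0,r1,sign):
    p=g[r0:r1,col]; d=sign*np.diff(p); i=int(np.argmax(d)); 
    if 0<i<len(d)-1: q=d[i-1]-2*d[i]+d[i+1]; i=i+.5*(d[i-1]-d[i+1])/q
    return r0+i+.5
for n,a in zip(("side0","lift1"),A):
    cs=np.arange(267,279); e=np.array([edge(a,c,176,187,-1) for c in cs]); print(n,"arm upper",e,np.polyfit(cs,e,1))
    lo=np.array([edge(a,c,180,188,1) for c in range(275,280)]); print("lower",lo)
def edge_score(g,a,pts,off=1.2):
    s=0
    for P,Q in pts:
        W=lidpts(M,a,np.linspace(P,Q,30)); u=np.array([proj("side",w) for w in W]); t=(u[-1]-u[0]); t/=np.linalg.norm(t); n=np.array([-t[1],t[0]])
        smp=lambda k:cv2.remap(g.astype(np.float32),(u+k*n)[:,0].astype(np.float32)[None],(u+k*n)[:,1].astype(np.float32)[None],cv2.INTER_LINEAR)[0]
        s+=abs(np.mean(smp(off)-smp(-off)))
    return s
E={"front-bottom":[([-.16,.083,0],[-.16,.035,0])],"left-bottom":[([-.158,.085,0],[-.125,.085,0])],"right far front-top":[([-.16,-.04,.006],[-.16,-.083,.006])],"right top":[([-.155,-.085,.006],[-.10,-.085,.006])]}
for n,a,R in(("shut",A[0],np.arange(-.12,.12,.005)),("lift1",A[1],np.arange(.36,.6,.005)),("lift2",A[2],np.arange(.48,.72,.005))):
    for k,e in E.items():
        S=np.array([edge_score(a,x,e) for x in R]); i=np.argsort(-S)[:3]; print(n,k,R[i],S[i])
for h in(.003,.005):
  for a in(.55,.58,.61,.64,.67):
    q=np.array([proj("side",lidpts(M,a,np.array([[-t,y,h]]))[0]) for y in(.111,) for t in np.linspace(.04,.105,10)])
    print("model upper",h,a,np.polyfit(q[:,0],q[:,1],1)[0],"row at 272.5",np.interp(272.5,q[:,0],q[:,1]))
E
```

```text
side0 arm upper [181.525 181.529 181.2   180.552 180.605 180.552 180.43  180.378 180.265 179.705 179.545 179.401] [ -0.189 231.852]
lower [183.547 183.601 183.73  183.895 183.779]
lift1 arm upper [181.503 181.505 181.269 180.643 180.611 180.567 180.448 180.378 180.245 179.684 179.52  179.38 ] [ -0.193 232.988]
lower [185.685 183.213 183.556 184.096 184.148]
shut front-bottom [0.015 0.01  0.02 ] [85.005 84.496 82.375]
shut left-bottom [0.03  0.025 0.035] [35.09  34.746 34.517]Traceback (most recent call last):
  File "<stdin>", line 24, in <module>
  File "<stdin>", line 17, in edge_score
  File "h.py", line 8, in proj
    f,cx,cy,E=cal(n); q=E[:3,:3].T@(np.array(P)-E[:3,3]); return np.array([cx+f*q[0]/q[2],cy+f*q[1]/q[2]])
              ~~~^^^
  File "h.py", line 4, in cal
    c=manip.get_calibration(n); f=200/np.tan(np.radians(c["fov_y"])/2); return f,c["cx"],c["cy"],np.array(c["extrinsics"])
ValueError: time passes only in moves, steps and waits
```

```bash
sed -i 's/^def cal(n):/import functools\n@functools.lru_cache(None)\ndef cal(n):/' h.py; python3 - <<'E'
from h import *
np.set_printoptions(precision=3,suppress=True,linewidth=160)
r=np.load("fit2.npy"); M=T(*r); print(manip.sense()["t"])
A=[cv2.GaussianBlur(cv2.imread(f"pics/{n}.png").astype(float).mean(2),(0,0),.6).astype(np.float32) for n in("side0","lift1","lift2")]
def edge_score(g,a,P,Q,off=1.2):
    u=np.array([proj("side",w) for w in lidpts(M,a,np.linspace(P,Q,20))]); t=u[-1]-u[0]; t/=np.linalg.norm(t); n=np.array([-t[1],t[0]])
    smp=lambda k:cv2.remap(g,(u+k*n)[:,0].astype(np.float32)[None],(u+k*n)[:,1].astype(np.float32)[None],cv2.INTER_LINEAR)[0]
    return abs(np.mean(smp(off)-smp(-off)))
E={"front-bottom":([-.16,.083,0],[-.16,.035,0]),"left-bottom":([-.158,.085,0],[-.125,.085,0]),"right front-top":([-.16,-.04,.006],[-.16,-.083,.006]),"right top":([-.155,-.085,.006],[-.10,-.085,.006])}
for n,a,R in(("shut",A[0],np.arange(-.12,.12,.005)),("lift1",A[1],np.arange(.36,.6,.005)),("lift2",A[2],np.arange(.48,.72,.005))):
    for k,e in E.items():
        S=np.array([edge_score(a,x,*e) for x in R]); i=np.argsort(-S)[:3]; print(n,k,R[i],S[i])
for h in(.003,.005):
  for a in(.55,.58,.61,.64):
    q=np.array([proj("side",lidpts(M,a,np.array([[-t,.106,h]]))[0]) for t in np.linspace(.03,.112,10)])
    q2=np.array([proj("side",lidpts(M,a,np.array([[-t,.106,-h]]))[0]) for t in np.linspace(.03,.112,10)])
    print("model upper",h,a,np.polyfit(q[:,0],q[:,1],1)[0],"row at 272.5",np.interp(272.5,q[:,0],q[:,1]),"lower at 276",np.interp(276,q2[:,0],q2[:,1]))
E
```

```text
14.1
shut front-bottom [0.015 0.01  0.02 ] [84.925 84.35  82.18 ]
shut left-bottom [0.03  0.025 0.035] [35.134 34.705 34.7  ]
shut right front-top [-0.025 -0.02  -0.03 ] [62.99  62.238 61.504]
shut right top [ 0.    -0.005 -0.01 ] [22.459 22.354 21.805]
lift1 front-bottom [0.47  0.465 0.475] [68.277 67.538 64.355]
lift1 left-bottom [0.475 0.48  0.47 ] [82.569 80.32  79.985]
lift1 right front-top [0.365 0.36  0.37 ] [47.685 46.192 46.147]
lift1 right top [0.48  0.475 0.485] [12.544 12.284 12.073]
lift2 front-bottom [0.6   0.605 0.595] [73.52  71.65  68.733]
lift2 left-bottom [0.605 0.6   0.61 ] [79.225 76.134 75.855]
lift2 right front-top [0.58  0.575 0.585] [22.779 21.796 20.301]
lift2 right top [0.48  0.485 0.49 ] [7.083 6.952 6.714]
model upper 0.003 0.55 -0.034041206987070506 row at 272.5 183.23766815161474 lower at 276 185.4493980613988
model upper 0.003 0.58 -0.0962212547283294 row at 272.5 182.36166956093496 lower at 276 184.42159717804117
model upper 0.003 0.61 -0.16180303177900324 row at 272.5 181.43670511778194 lower at 276 183.339012930497
model upper 0.003 0.64 -0.2312020333808761 row at 272.5 180.4568299303828 lower at 276 182.19494300885697
model upper 0.005 0.55 -0.03681416771957328 row at 272.5 182.46557644348997 lower at 276 186.22155446201617
model upper 0.005 0.58 -0.09916614365403574 row at 272.5 181.5679700846779 lower at 276 185.21543239740242
model upper 0.005 0.61 -0.16493758021720467 row at 272.5 180.6193977381909 lower at 276 184.15652427199797
model upper 0.005 0.64 -0.2345466572384563 row at 272.5 179.61368654497855 lower at 276 183.03835504775148
```

The setting is about 0.62 (slope, rows and top view agree). The lid is about 0.60, so a small rise is needed.

Request:
{"op": "step_arm", "data": {
  "targets": "1 0 -0.7 0; 2 0 -1.4 0; 2 0 -1.4 0; 2 0 -1.4 0; 2 0 -1.4 0; 2 0 -1.4 0"
}}

```text
t: 14.7
tcp_pos: [0.5768, 0.0291, 0.1397]
tool_rot: [0.997, -0.08, -0.003, -0.0]
force: [-2.0, 4.7, -9.4]
finger_gap: 0.13
gripper_force: 39.1
```

```bash
python3 - <<'E'
from h import *
np.set_printoptions(precision=3,suppress=True,linewidth=160)
r=np.load("fit2.npy"); M=T(*r); s=manip.sense(); print(s["t"],s["tcp_pos"],s["force"],s["finger_gap"],s["gripper_force"])
save("side","lift3"); 
A=[cv2.GaussianBlur(cv2.imread(f"pics/{n}.png").astype(float).mean(2),(0,0),.6).astype(np.float32) for n in("lift2","lift3")]
def edge_score(g,a,P,Q,off=1.2):
    u=np.array([proj("side",w) for w in lidpts(M,a,np.linspace(P,Q,20))]); t=u[-1]-u[0]; t/=np.linalg.norm(t); n=np.array([-t[1],t[0]])
    smp=lambda k:cv2.remap(g,(u+k*n)[:,0].astype(np.float32)[None],(u+k*n)[:,1].astype(np.float32)[None],cv2.INTER_LINEAR)[0]
    return abs(np.mean(smp(off)-smp(-off)))
for n,a in zip(("2","3"),A):
    for k,e in{"front-bottom":([-.16,.083,0],[-.16,.035,0]),"left-bottom":([-.158,.085,0],[-.125,.085,0]),"right front-top":([-.16,-.04,.006],[-.16,-.083,.006])}.items():
        R=np.arange(.5,.72,.0025); S=np.array([edge_score(a,x,*e) for x in R]); print(n,k,R[np.argmax(S)])
    # slope of the lid's lower left edge in the picture, columns beyond the arm tip
    cs=np.arange(285,297); d=[ -np.diff(a[172:186,c]) for c in cs]; print([round(172.5+np.argmax(x),1) for x in d])
# arm still set, key in tray?
for c in["side"]:
    for q in("setting_tip","key"): print(q,[(np.round(x["position"],1),round(x["p"],2)) for x in manip.mark_of(c,q)][:3])
e=[172.5+4+np.argmax(-np.diff(A[1][176:187,c])) for c in range(267,279)]; print("arm upper",e)
E
```

```text
14.7 [0.577 0.029 0.14 ] [-2.003  4.687 -9.443] 0.1304664730894809 39.06614899635315
2 front-bottom 0.5999999999999979
2 left-bottom 0.6049999999999978
2 right front-top 0.5799999999999983
[np.float64(178.5), np.float64(178.5), np.float64(178.5), np.float64(178.5), np.float64(178.5), np.float64(177.5), np.float64(177.5), np.float64(177.5), np.float64(177.5), np.float64(177.5), np.float64(177.5), np.float64(177.5)]
3 front-bottom 0.6149999999999975
3 left-bottom 0.6199999999999974
3 right front-top 0.594999999999998
[np.float64(178.5), np.float64(177.5), np.float64(177.5), np.float64(177.5), np.float64(177.5), np.float64(177.5), np.float64(176.5), np.float64(176.5), np.float64(176.5), np.float64(176.5), np.float64(176.5), np.float64(176.5)]
setting_tip [(array([281.2, 182.5]), 0.68), (array([309. , 153.9]), 0.43)]
key [(array([263.1, 281.9]), 0.86), (array([380.9, 233.3]), 0.83)]
arm upper [np.float64(181.5), np.float64(181.5), np.float64(181.5), np.float64(180.5), np.float64(180.5), np.float64(180.5), np.float64(180.5), np.float64(180.5), np.float64(179.5), np.float64(179.5), np.float64(179.5), np.float64(179.5)]
```

The lid (about 0.615) matches the arm (about 0.62, unmoved), the key is in the tray and the grip is steady. I hand the job in.

Request:
{"op": "step_arm", "data": {
  "targets": "0.4 0 -0.3 0; 0.4 0 -0.3 0; 0.4 0 -0.3 0; 0.4 0 -0.3 0; 0.4 0 -0.3 0"
}}

```text
t: 15.35
tcp_pos: [0.5769, 0.0291, 0.1398]
tool_rot: [0.997, -0.08, -0.003, -0.0]
force: [-2.6, 5.7, -10.0]
finger_gap: 0.131
gripper_force: 39.0
```

```bash
python3 -c "
from station import manip
print(manip.sense()['qd'].round(3)); print(manip.sign_off())"
```

```text
[ 0.001  0.001 -0.001 -0.001  0.    -0.001]
the job is handed in; nothing more can be done
None
```

I handed the job in at 15.4 s: the steel key stands in the wooden tray, and the gripper is still holding the lid at about 0.62 rad, in line with the setting arm (also about 0.62 rad, not moved) by my camera measurements.

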